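# Check a press spindle with a thread pitch leaf

## Robot

A 6-joint arm with a two-finger parallel gripper is mounted at the origin on the work surface. World frame = base frame: x ahead of the robot, y to its left, z up, the work surface at z = 0. Lengths are in m, angles in rad, forces in N, time in s.
With the tool pointing down it reaches from about 0.3 to 0.775 m from the base axis. Payload 14.6 kg.
Tool frame: the origin (TCP) lies at the very end of the fingers, on their centre line; the grasp point (between the pads) lies 19 mm behind it; z points along the fingers, y is the direction in which the jaws open and shut (so a half turn about z gives the same grasp; the last joint's range is limited). The gripper opens to 94 mm and grips with 3 to 60 N. Pads are 16 mm wide; open, the fingers measure 119 mm over their backs; the gripper's body (75 mm by 177 mm) begins 78 mm behind the grasp point.
Start: joints at [-1.314, 0.3, 1.521, -0, 1.321, -0.067], TCP at [0.175, -0.521, 0.205] pointing down, gripper open.
Joint ranges: [-3.03, 3.03], [-0.79, 2.21], [0.23, 2.52], [-1.04, 4.18], [0, 3.07], [-2.55, 2.55]. Speed limits (rad/s): [2.22, 2.22, 2.57, 3.14, 3.14, 3.14].

## Interface

Orientations are given as [roll, pitch, yaw] about the fixed x, y, z axes, in that order (R = Rz(yaw) Ry(pitch) Rx(roll)).
In Python, from station import status, camera, ctrl gives the robot as it stands. The module is installed in compiled form; this text tells all that it offers.
- The arm moves only by the shell command python3 -m jog 'ROWS' [FORCE]. ROWS is JSON, a list of rows, each a list of 7 numbers: the shift along the tool's x, y, z each as a share of 1000 mm, from -1 to 1, then the turn, a rotation vector about the tool's x, y, z each as a share of pi/2 rad, from -1 to 1, then the opening, from -1 (shut) to 1 (fully open), so that 0 is half open. A call has 1 to 20 rows; each row is the pose to reach, as a shift and turn from the pose measured when the call began, along the tool's axes at that moment; what a row does not reach only later rows make up. A row lasts 1/10 s, in which the tool goes at most 50 mm and 8.59 degrees, less where a joint would pass 70% of its speed; a pose out of reach is approached as far as the arm can. A call with a number of a shift or a turn outside -1 to 1 is refused whole. A call with a gripper value outside its range is refused whole. The fingers move at their own pace and stop on an object; FORCE is the grip in N (left out, the last holds). Time passes only in rows, so rows that repeat a pose let the fingers close. It gives the time, the measured TCP pose, the force and the opening at its end, in the units of the state.
- status.get_obs(): the state, without advancing time (a new reading comes with each control period).
- camera(name): name is "scene" or "side" or "wrist"; returns a dict with "image" (420x560x3 uint8, red, green, blue), "fx", "fy", "cx", "cy" (pixels), "world_from_camera" (4x4, takes a point from camera to world coordinates). Camera axes: x right, y down, z forward; pixel columns grow to the right and rows downward; lengths in m; the calibration is good to about 2 mm. The wrist camera is an equidistant fisheye: a pixel r from the principal point sees the ray r / f radians off the axis. A picture is of the moment at which its call begins. There is no depth.
- ctrl.hand_in(): hands the job in, once; it reports no verdict.
The state is a dict: "time_s": time; "qpos": joint angles; "joint_vel": joint speeds; "tau": joint torques, N m; "ee_pos": TCP position; "eef_rot": TCP orientation; "force": force on the tool from outside, world axes, zero at the start; "moment": the same for the moment, N m; "grip_width": finger opening in m.
Only numpy, scipy, OpenCV 4.12 (cv2) and the standard library are available. Lean on these libraries where they do the work, as an engineer would, in place of code of your own. Each camera call takes 0.05 s, during which the arm holds its last target.

## Task

Take the blue-gripped 10 mm pitch leaf from the gauge stand and lay it lengthways on top of the spindle's thread, feeling along until every tooth drops between the threads and the leaf sits fully home, upright and flat from end to end; keep it pressed there with a light finger pressure, about 6 N, for two seconds to prove the fit. Never lean hard on the thread (more than about 15 N). Then put the leaf back upright in the slot it came from, let go, and leave everything else as it was.

Things in the scene. Friction and masses are not known exactly. Their poses are not given: they have to be found in the camera images.
- leaf_10: gauge leaf standing on edge, teeth down, in a slot of the stand: metal plate 60 mm long (x), 4 mm thick (y), z 0 (tooth tips) to z 26 mm; on it a blue grip 44 mm long, 10 mm thick, z 24 to 50 mm. Origin: middle of the tooth-tip line. Five teeth, 10 mm pitch, 4.5 mm long, 5.5 mm wide at the root and 3.1 mm at the tip. About 90 g. The same either way round
- leaf_10_end_a (a point): point on the blue leaf's edge level with the roots of its teeth, at one end: x +25, y 0, z 4.5 mm in the leaf's frame. It is 18 mm above the spindle's axis when the leaf is home, 22.5 mm when tooth tips ride on the thread crests
- leaf_10_end_b (a point): the same point at the other end: x -25, y 0, z 4.5 mm in the leaf's frame
- leaf_8: gauge leaf standing on edge, teeth down, in a slot of the stand: metal plate 60 mm long (x), 4 mm thick (y), z 0 (tooth tips) to z 26 mm; on it a yellow grip 44 mm long, 10 mm thick, z 24 to 50 mm. Origin: middle of the tooth-tip line. 8 mm pitch, seven teeth: does not fit here; leave it in the stand.
- leaf_12: gauge leaf standing on edge, teeth down, in a slot of the stand: metal plate 60 mm long (x), 4 mm thick (y), z 0 (tooth tips) to z 26 mm; on it a red grip 44 mm long, 10 mm thick, z 24 to 50 mm. Origin: middle of the tooth-tip line. 12 mm pitch, four teeth: does not fit here; leave it in the stand.
- stand: fixed dark grey block 90 mm (its x) by 168 mm (its y) by 26 mm high, with three slots open at the top at y = -55, 0, +55 mm, each 66 mm long in x, 6 mm wide in y and 14 mm deep (slot floor 12 mm above the table). Origin: centre of its underside. Which leaf is in which slot varies
- cradle: fixed grey plate 270 x 100 x 12 mm with V-blocks 84 mm wide at x = -106 and +106 mm; a 320 mm steel spindle is strapped in them (straps up to z 88 mm), its 52 mm head at -x. Origin: centre of the underside; x along the spindle. The spindle counts as part of it, but how far along x it lies was not measured and varies by some mm, so this pose does NOT tell where the thread crests are: find them by feel or sight
- spindle_axis (a point): point on the spindle's axis midway between the V-blocks, 57 mm above the table; x along the spindle, z up. Open trapezoidal thread from x = -70 to +70 mm: crest diameter 36, root diameter 26, pitch 10, crests 3.7 wide, grooves 6.3 wide at the top and 3.7 at the bottom (mm). Steel on metal, stiff: about 1 mm give at 20 N
- nut: bystander: flanged bronze nut, 68 mm across, 45 mm high. Origin: centre of its underside
- beaker: bystander: glass beaker, 70 mm across, 95 mm high. Origin: centre of its underside
- vial: bystander: amber vial, 24 mm across, 50 mm high. Origin: centre of its underside
- oiler: bystander: white bottle with red cap, 48 mm across, 120 mm high. Origin: centre of its underside
- brush: bystander: wooden cleaning brush 180 mm long, lying along its x. Origin: centre of its underside
Not all that is in view belongs to the job. What is shaped like the leaf_10 but pink or white is not meant.

How it is judged:
On the way:
1. the blue leaf is home in the thread: both ends within about 1 mm of full depth, on the top line of the spindle, upright, in line with it, and pressed on it with 2 to 14 N for 1 s (z of leaf_10_end_a in the frame of spindle_axis between 0.016 and 0.0192 m and y of leaf_10_end_a in the frame of spindle_axis between -0.005 and 0.005 m and x of leaf_10_end_a in the frame of spindle_axis between -0.072 and 0.072 m and z of leaf_10_end_b in the frame of spindle_axis between 0.016 and 0.0192 m and y of leaf_10_end_b in the frame of spindle_axis between -0.005 and 0.005 m and x of leaf_10_end_b in the frame of spindle_axis between -0.072 and 0.072 m and angle between leaf_10's own z axis and vertical below 0.12 rad and angle between the x axis of leaf_10 and the x axis of cradle, either way round below 0.08 rad and contact force between leaf_10 and cradle between 2 and 14 N), for 1 s.
At the end, for the whole second after the job is handed in: the blue leaf is back in the slot it came from (within 7 mm of where it stood, upright within 0.2 rad, in line with the slot), at rest and released; the other leaves, nut, beaker, vial, oiler and brush are within 15 mm of where they were (distance of leaf_10 from where it was at the start of the episode below 0.007 m and angle between leaf_10's own z axis and vertical below 0.2 rad and angle between the x axis of leaf_10 and the x axis of stand, either way round below 0.12 rad and linear speed of leaf_10 below 0.02 m/s and distance of each of leaf_8, leaf_12, nut, beaker, vial, oiler, brush from where it was at the start of the episode below 0.015 m); the robot touches nothing.
It fails at once if the blue leaf is pushed against the spindle or its cradle with more than 20 N (contact force between leaf_10 and cradle above 20 N).
It fails at once if another leaf or a bystander is shifted by more than 15 mm (distance of any of leaf_8, leaf_12, nut, beaker, vial, oiler, brush from where it was at the start of the episode above 0.015 m).
It also fails if it takes over 64 s, if anything falls off the work surface, if the arm or the gripper's body presses on something with over 40 N, if the wrist force passes 120 N, or if a joint passes its speed limit or range.

## Working session

There is one attempt and no reset: what is moved stays moved. The work goes in short steps, Python scripts to look and compute and a shell command to move; the robot and the scene stay as the last step left them, time stands still between calls to the robot, and variables do not carry over. Pictures are saved under pics/ and viewed, and the job is handed in when it is done.

```bash
mkdir -p pics; ls; python3 - <<'E'
from station import status,camera,ctrl
import cv2
o=status.get_obs()
print(o)
for n in ["scene","side","wrist"]:
    c=camera(n); cv2.imwrite(f"pics/{n}0.png",c["image"][:,:,::-1])
    print(n,c["fx"],c["fy"],c["cx"],c["cy"],c["world_from_camera"])
E
```

```text
pics
{'time_s': 0.0, 'qpos': array([-1.31361490e+00,  3.00493674e-01,  1.52156361e+00,  4.32951501e-06,
        1.32073444e+00, -6.66144597e-02]), 'joint_vel': array([-0.0023266 , -0.0003557 , -0.00166226,  0.00113557, -0.00088886,
       -0.00116464]), 'tau': array([-6.50668153e-04, -5.31811702e+01, -3.52733696e+01,  7.07679545e-02,
        2.44206889e-02, -4.83006556e-05]), 'ee_pos': array([ 0.17491521, -0.52116483,  0.20488135]), 'eef_rot': array([-3.14039651e+00, -8.40011289e-05,  3.23794758e-01]), 'force': array([-0.44544132,  0.35880364,  0.24656292]), 'moment': array([ 0.01153224,  0.00660845, -0.0420326 ]), 'grip_width': 0.09388509202540136}
scene 476.24513450866374 476.24513450866374 273.24171117487776 207.82151135477488 [[-0.052944    0.66674398 -0.74340392  1.35452507]
 [ 0.99849925  0.02490434 -0.04877527  0.17884921]
 [-0.01400664 -0.74487062 -0.6670619   0.74254199]
 [ 0.          0.          0.          1.        ]]
side 380.9393996250469 380.9393996250469 277.55504658163204 211.58590796718352 [[-0.85484393 -0.25229786  0.45341774  0.17946242]
 [-0.51886835  0.42268156 -0.74304505  0.82738919]
 [-0.00418264 -0.87045166 -0.49223614  0.56200663]
 [ 0.          0.          0.          1.        ]]
wrist 325.19226210127806 325.19226210127806 282.6860678290019 212.56666947187156 [[ 3.16646433e-01 -9.12704492e-01 -2.58274169e-01  2.50847805e-01]
 [-9.48543377e-01 -3.04884936e-01 -8.55022646e-02 -4.95810531e-01]
 [-7.05602532e-04  2.72058239e-01 -9.62280529e-01  3.83605794e-01]
 [ 0.00000000e+00  0.00000000e+00  0.00000000e+00  1.00000000e+00]]
```

View pics/scene0.png

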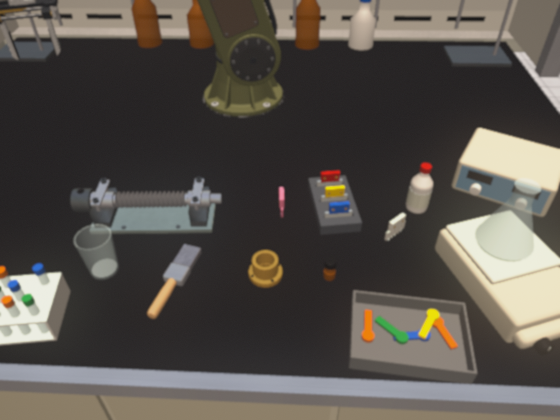

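View pics/side0.png

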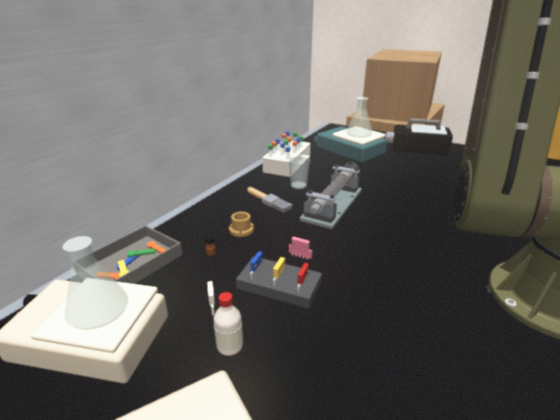

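View pics/wrist0.png

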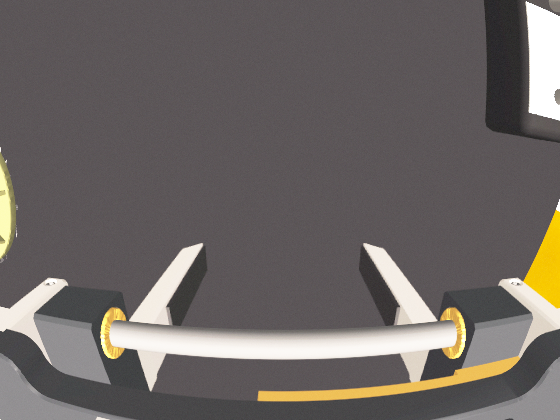

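Blue-gripped candidates: the blue grip in the stand at scene (339,208) / side (256,260). The pink leaf at (282,200), the white one at (396,227) and the blue thing in the tray at (415,336) are not it. I'll confirm in enlarged crops.

```bash
python3 - <<'E'
import cv2
s=cv2.imread("pics/scene0.png"); d=cv2.imread("pics/side0.png")
cv2.imwrite("pics/s_stand.png",cv2.resize(s[160:240,290:390],None,fx=8,fy=7.5*8/7.5*0.93 if 0 else 7.5,interpolation=cv2.INTER_CUBIC)) if 0 else None
def crop(im,x,y,w,h,k,n): cv2.imwrite(n,cv2.resize(im[y:y+h,x:x+w],None,fx=k,fy=k,interpolation=cv2.INTER_CUBIC))
crop(s,290,160,100,75,8,"pics/s_stand.png")
crop(d,230,240,100,70,8,"pics/d_stand.png")
crop(s,65,170,160,75,5,"pics/s_spin.png")
crop(d,290,155,80,75,8,"pics/d_spin.png")
E
```

```text
(no output)
```

View pics/s_stand.png

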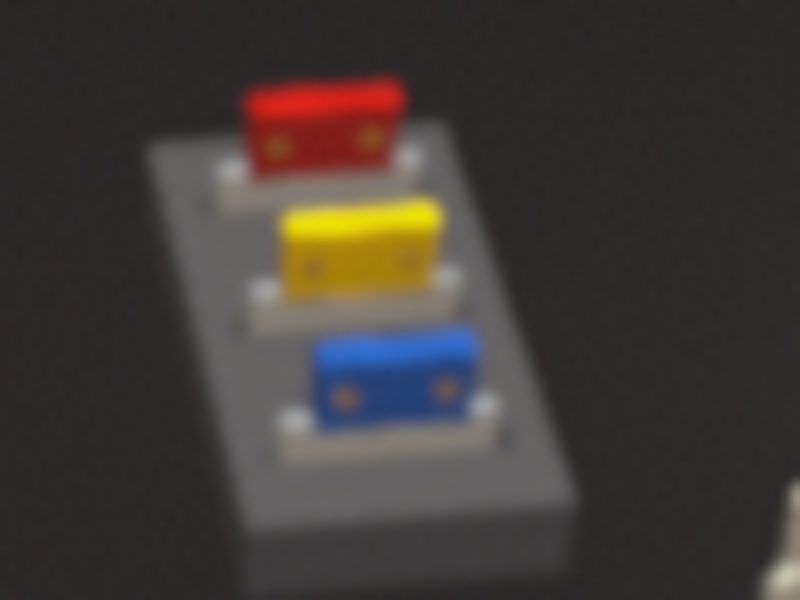

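View pics/d_stand.png

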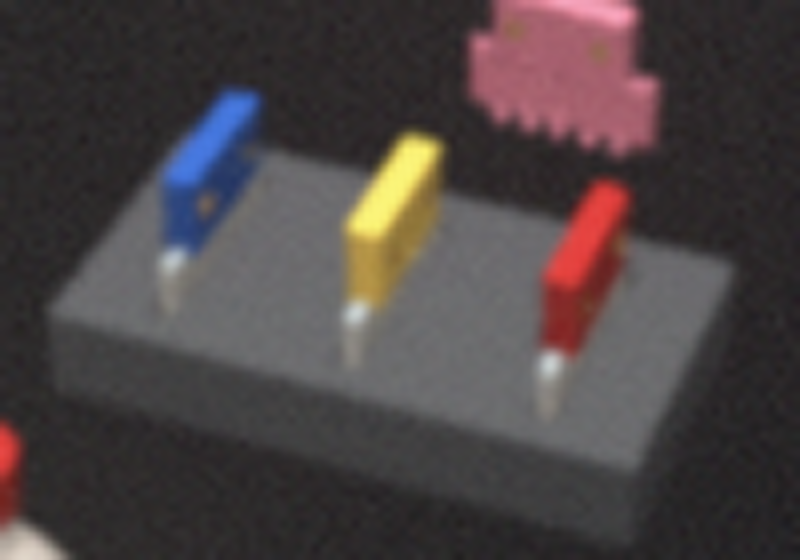

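View pics/s_spin.png

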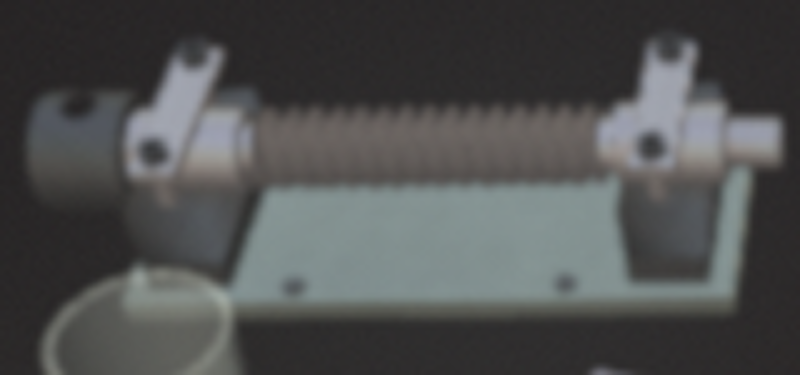

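View pics/d_spin.png

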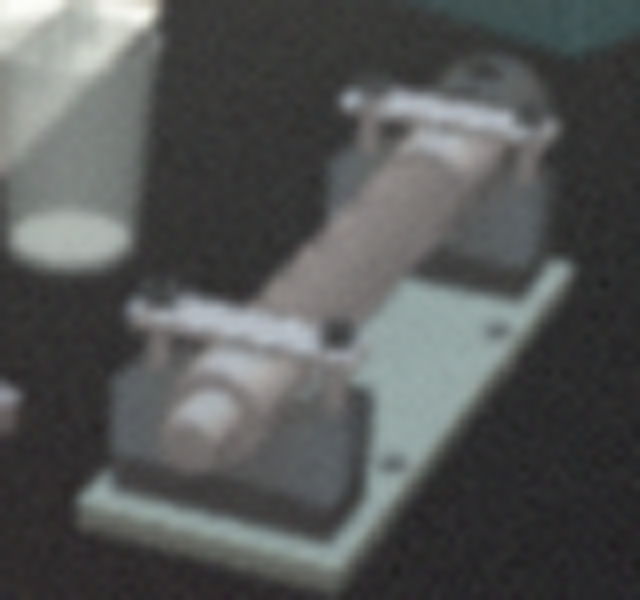

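Blue leaf confirmed: crop of scene shows blue grip at (339,208) in the near slot of the stand, metal plate below. Now fit poses from corners.

```bash
cat > h.py <<'E'
import numpy as np, cv2
from scipy.optimize import least_squares
def proj(c,P):
    T=np.linalg.inv(c["world_from_camera"]); p=np.atleast_2d(P)@T[:3,:3].T+T[:3,3]
    if c.get("fish"):
        r=np.hypot(p[:,0],p[:,1]); th=np.arctan2(r,p[:,2]); k=c["fx"]*th/np.maximum(r,1e-9)
        return np.c_[c["cx"]+k*p[:,0],c["cy"]+k*p[:,1]]
    return np.c_[c["cx"]+c["fx"]*p[:,0]/p[:,2],c["cy"]+c["fy"]*p[:,1]/p[:,2]]
def cam(n):
    from station import camera
    c=camera(n); c["fish"]=n=="wrist"; return c
def ray(c,u,v):
    if c.get("fish"):
        dx,dy=(u-c["cx"]),(v-c["cy"]); r=np.hypot(dx,dy); th=r/c["fx"]
        d=np.array([np.sin(th)*dx/r,np.sin(th)*dy/r,np.cos(th)])
    else: d=np.array([(u-c["cx"])/c["fx"],(v-c["cy"])/c["fy"],1])
    W=np.array(c["world_from_camera"]); return W[:3,3],W[:3,:3]@d
def atz(c,u,v,z):
    o,d=ray(c,u,v); return o+d*(z-o[2])/d[2]
def place(q,P):
    P=np.atleast_2d(P).astype(float); ca,sa=np.cos(q[2]),np.sin(q[2])
    return np.c_[q[0]+ca*P[:,0]-sa*P[:,1],q[1]+sa*P[:,0]+ca*P[:,1],P[:,2]]
def fit(obs,q0):
    # obs: list (cam,(u,v),(x,y,z) model)
    f=lambda q: np.concatenate([proj(c,place(q,p))[0]-np.array(uv) for c,uv,p in obs])
    r=least_squares(f,q0,loss="soft_l1"); return r.x,f(r.x).reshape(-1,2)
def save(im,n): cv2.imwrite(n,im[:,:,::-1])
def crop(im,x,y,w,h,k,n): save(cv2.resize(np.ascontiguousarray(im[y:y+h,x:x+w]),None,fx=k,fy=k,interpolation=cv2.INTER_CUBIC),n)
E
python3 - <<'E'
from h import *
np.set_printoptions(precision=4,suppress=True)
S=cam("scene");D=cam("side")
s=lambda u,v:(290+u/8-.5,160+v/8-.5); d=lambda u,v:(230+u/8-.5,240+v/8-.5)
X,Y,Z=.045,.084,.026
st=[(S,s(150,143),(-X,Y,Z)),(S,s(447,122),(X,Y,Z)),(S,s(575,500),(X,-Y,Z)),(S,s(248,528),(-X,-Y,Z)),
(D,d(50,315),(X,-Y,Z)),(D,d(735,265),(-X,Y,Z)),(D,d(635,468),(X,Y,Z)),
]
q,r=fit(st,[.6,.25,1.5]);print("stand",q);print(r)
# leaf grip top in leaf frame + stand
for sy,name in((-.055,"blue slot"),): print(place(q,(0,sy,.012)))
lf=[(S,s(313,340),(-.022,.005,.062)),(S,s(478,330),(.022,.005,.062)),(S,s(480,355),(.022,-.005,.062)),(S,s(315,365),(-.022,-.005,.062)),
(D,d(225,90),(-.022,-.005,.062)),(D,d(262,97),(-.022,.005,.062)),(D,d(165,178),(.022,-.005,.062)),(D,d(197,187),(.022,.005,.062))]
ql,r=fit(lf,[.6,.25,1.5]);print("leaf",ql);print(r)
s=lambda u,v:(65+u/5-.5,170+v/5-.5); d=lambda u,v:(290+u/8-.5,155+v/8-.5)
cr=[(S,s(735,300),(.135,-.05,.012)),(S,s(125,302),(-.135,-.05,.012)),(S,s(750,165),(.135,.05,.012)),
(D,d(78,500),(.135,-.05,.012)),(D,d(335,570),(.135,.05,.012)),(D,d(575,262),(-.135,.05,.012))]
q,r=fit(cr,[.6,-.2,1.5]);print("cradle",q);print(r)
E
```

```text
stand [0.5206 0.2628 1.7268]
[[-0.0577  0.5907]
 [-0.5885  0.452 ]
 [-0.0184  0.5102]
 [-0.0752  0.3875]
 [-0.0784  0.194 ]
 [ 0.4546  0.5046]
 [ 0.2715  1.1212]]
[[0.5749 0.2713 0.012 ]]
leaf [0.5754 0.2701 1.7317]
[[-0.1846  0.3717]
 [-0.8302 -0.0284]
 [-0.0375 -0.133 ]
 [ 0.4666  0.2882]
 [ 0.6052  0.2137]
 [ 0.0318  0.2969]
 [-0.3628  0.2224]
 [-0.1699  0.1412]]
cradle [ 0.5741 -0.1439  1.6189]
[[-0.2528  0.2788]
 [-0.7558  0.6843]
 [ 1.0837 -2.5843]
 [-0.5083  0.0828]
 [ 0.1741 -0.021 ]
 [ 0.4413  0.518 ]]
```

```bash
cat >> h.py <<'E'
def row(x,y,z,yaw,roll=np.pi,pitch=0):
    from station import status
    from scipy.spatial.transform import Rotation as R
    o=status.get_obs(); A=R.from_euler("xyz",o["eef_rot"]); B=R.from_euler("xyz",[roll,pitch,yaw])
    t=A.inv().apply(np.array([x,y,z])-o["ee_pos"]); w=(A.inv()*B).as_rotvec()/(np.pi/2)
    print("row",np.round(t,5),np.round(w,5),"F",np.round(o["force"],2),"t",o["time_s"],"grip",o["grip_width"]); 
E
python3 -c "
from h import *
row(.575,.2705,.14,1.73)"
```

```text
row [ 0.63119 -0.62332  0.06555] [-2.600e-04 -2.700e-04 -8.952e-01] F [-0.47 -0.03 -0.42] t 0.25 grip 0.09388155077531649
```

```bash
python3 -m jog '[[0.63,-0.623,0.0,0,0,-0.895,-0.1],[0.63,-0.623,0.0,0,0,-0.895,-0.1],[0.63,-0.623,0.0,0,0,-0.895,-0.1],[0.63,-0.623,0.0,0,0,-0.895,-0.1],[0.63,-0.623,0.0,0,0,-0.895,-0.1],[0.63,-0.623,0.0,0,0,-0.895,-0.1],[0.63,-0.623,0.0,0,0,-0.895,-0.1],[0.63,-0.623,0.0,0,0,-0.895,-0.1],[0.63,-0.623,0.0,0,0,-0.895,-0.1],[0.63,-0.623,0.0,0,0,-0.895,-0.1],[0.63,-0.623,0.065,0,0,-0.895,-0.1],[0.63,-0.623,0.065,0,0,-0.895,-0.1],[0.63,-0.623,0.065,0,0,-0.895,-0.1],[0.63,-0.623,0.065,0,0,-0.895,-0.1],[0.63,-0.623,0.065,0,0,-0.895,-0.1],[0.63,-0.623,0.065,0,0,-0.895,-0.1],[0.63,-0.623,0.065,0,0,-0.895,-0.1],[0.63,-0.623,0.065,0,0,-0.895,-0.1],[0.63,-0.623,0.065,0,0,-0.895,-0.1],[0.63,-0.623,0.065,0,0,-0.895,-0.1]]' 
python3 - <<'E'
from h import *
W=cam("wrist"); save(W["image"],"pics/w1.png"); row(.575,.2705,.14,1.73)
E
```

```text
time_s: 2.25
ee_pos: [0.5736, 0.27, 0.1396]
eef_rot: [-3.14, -0.0, 1.731]
force: [0.2, 0.3, -0.3]
grip_width: 0.0422
row [0.00103 0.00145 0.00034] [-0.00044 -0.00013 -0.00022] F [ 0.82 -0.69 -0.11] t 2.3 grip 0.042243683340610336
```

View pics/w1.png

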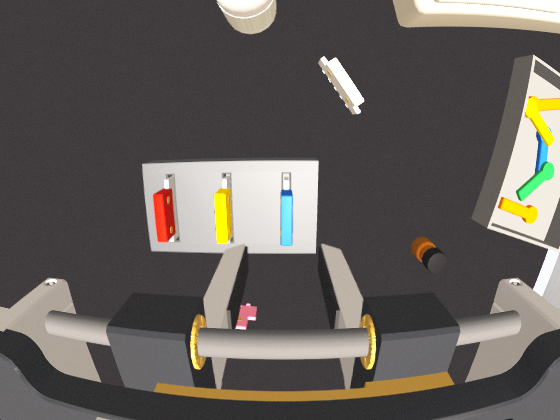

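```bash
python3 - <<'E'
from h import *
W=cam("wrist"); crop(W["image"],250,160,80,100,7,"pics/w1c.png")
E
```

```text
(no output)
```

View pics/w1c.png

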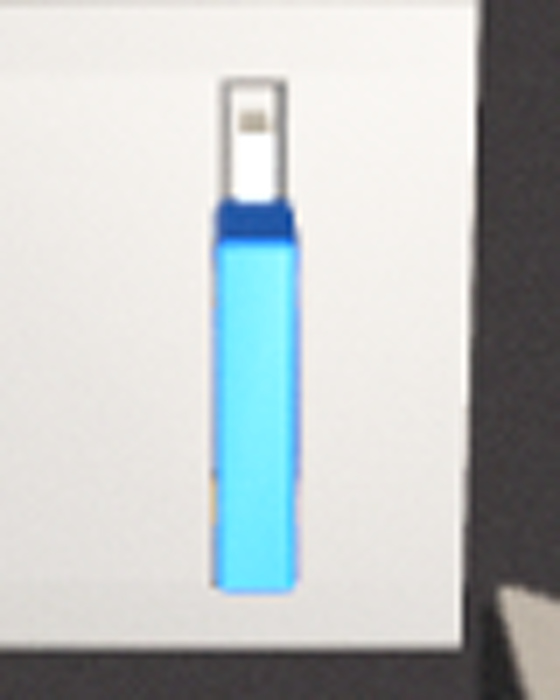

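```bash
python3 - <<'E'
from h import *
np.set_printoptions(precision=4,suppress=True)
W=cam("wrist"); w=lambda u,v:(250+u/7-.5,160+v/7-.5)
print([atz(W,*w(*p),.062) for p in((218,242),(296,242),(218,590),(297,590))])
lf=[(W,w(218,242),(.022,.005,.062)),(W,w(297,242),(.022,-.005,.062)),(W,w(218,590),(-.022,.005,.062)),(W,w(297,590),(-.022,-.005,.062))]
q,r=fit(lf,[.575,.27,1.73]);print(q,r)
row(q[0],q[1],.033,1.73)
E
```

```text
[array([0.5694, 0.2907, 0.062 ]), array([0.5783, 0.2921, 0.062 ]), array([0.576 , 0.2481, 0.062 ]), array([0.5855, 0.2496, 0.062 ])]
[0.5773 0.2701 1.7305] [[-0.5213 -0.452 ]
 [ 0.5267 -0.4841]
 [-0.2451  0.554 ]
 [ 0.2426  0.5113]]
row [0.0007 0.0035 0.1082] [ 0.0003 -0.0004 -0.0009] F [ 0.12 -1.    0.64] t 2.4 grip 0.042437891881758186
```

```bash
python3 -m jog '[[0.0005,0.0027,0.04,0,0,0,-0.4],[0.0005,0.0027,0.08,0,0,0,-0.4],[0.0005,0.0027,0.106,0,0,0,-0.4],[0.0005,0.0027,0.1065,0,0,0,-0.5],[0.0005,0.0027,0.1065,0,0,0,-0.5]]' 
python3 - <<'E'
from h import *
W=cam("wrist"); crop(W["image"],200,150,160,120,5,"pics/w2.png"); row(.5765,.2702,.033,1.73)
D=cam("side"); crop(D["image"],220,200,120,100,6,"pics/d2.png")
E
```

```text
time_s: 2.9
ee_pos: [0.5771, 0.2693, 0.0361]
eef_rot: [3.14, -0.001, 1.728]
force: [-0.1, -0.0, 0.4]
grip_width: 0.024
row [ 0.00072 -0.00097  0.00396] [ 0.00208 -0.00073 -0.00128] F [0.06 0.09 0.57] t 2.95 grip 0.02372525537553886
```

View pics/w2.png

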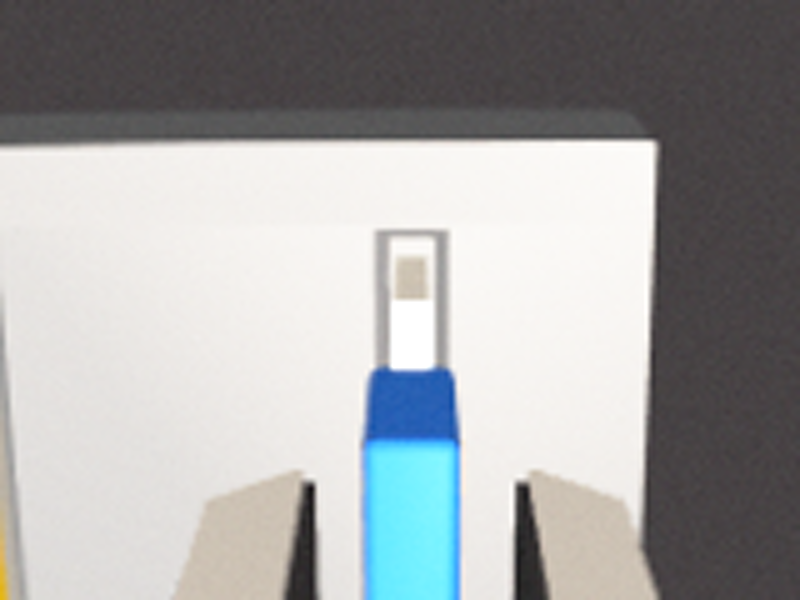

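View pics/d2.png

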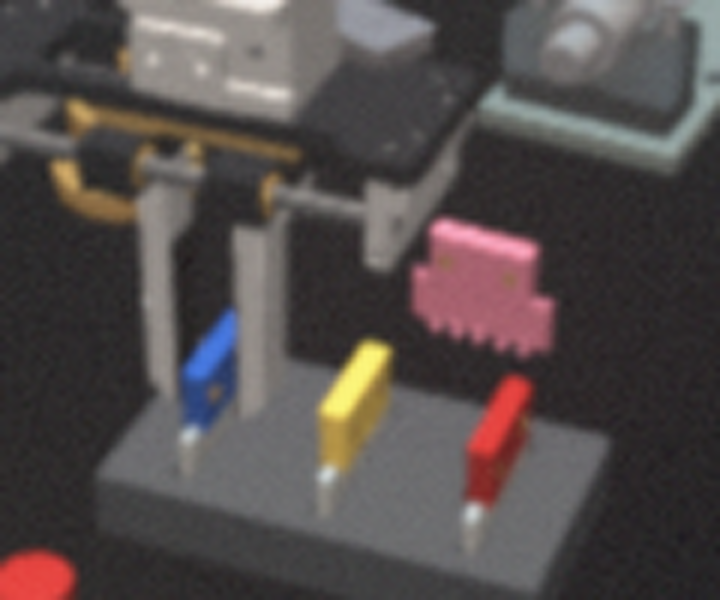

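```bash
python3 -m jog '[[0.0005,-0.0004,0.0035,0.002,-0.0007,-0.001,-0.5],[0.0005,-0.0004,0.0035,0.002,-0.0007,-0.001,-0.7],[0.0005,-0.0004,0.0035,0.002,-0.0007,-0.001,-1],[0.0005,-0.0004,0.0035,0.002,-0.0007,-0.001,-1],[0.0005,-0.0004,0.0035,0.002,-0.0007,-0.001,-1]]' 30
python3 -c "
from h import *
row(.5765,.2702,.033,1.73)"
```

```text
time_s: 3.5
ee_pos: [0.5774, 0.2704, 0.0341]
eef_rot: [3.14, -0.0, 1.73]
force: [0.5, 0.0, 4.6]
grip_width: 0.0098
row [-0.      -0.00095  0.00113] [ 0.00089 -0.00021 -0.00016] F [0.46 0.01 4.6 ] t 3.5 grip 0.009831889094487008
```

```bash
python3 -m jog '[[0,0,-0.01,0,0,0,-1],[0,0,-0.03,0,0,0,-1],[0,0,-0.06,0,0,0,-1],[0,0,-0.11,0,0,0,-1],[0,0,-0.11,0,0,0,-1],[0,0,-0.11,0,0,0,-1]]' 30
python3 - <<'E'
from h import *
W=cam("wrist"); save(W["image"],"pics/w3.png"); row(.574,-.144,.15,1.619)
E
```

```text
time_s: 4.1
ee_pos: [0.5775, 0.2704, 0.1455]
eef_rot: [3.138, -0.001, 1.73]
force: [-0.3, -0.5, -1.9]
grip_width: 0.01
row [-0.40849 -0.06853 -0.00626] [ 0.00056 -0.00017  0.07054] F [ 0.78  0.34 -0.96] t 4.15 grip 0.009954213976392403
```

View pics/w3.png

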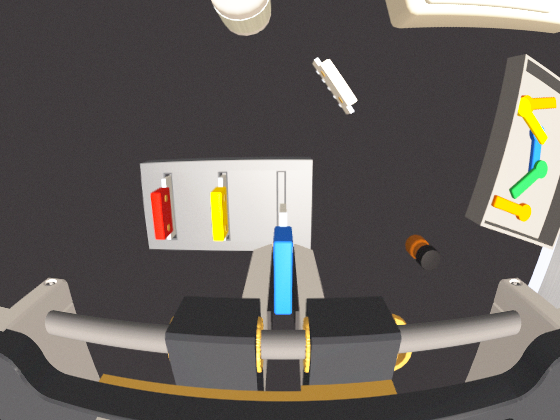

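The wrist view shows the blue leaf held straight between the fingers at (283,270), and its slot empty at (281,190). Moving over the spindle.

```bash
python3 -m jog '[[-0.05,-0.0085,-0.005,0,0,0.07,-1],[-0.1,-0.017,-0.005,0,0,0.07,-1],[-0.15,-0.025,-0.005,0,0,0.07,-1],[-0.2,-0.034,-0.005,0,0,0.07,-1],[-0.25,-0.042,-0.005,0,0,0.07,-1],[-0.3,-0.05,-0.005,0,0,0.07,-1],[-0.35,-0.059,-0.005,0,0,0.07,-1],[-0.38,-0.064,-0.005,0,0,0.0705,-1],[-0.4,-0.067,-0.005,0,0,0.0705,-1],[-0.4085,-0.0685,-0.005,0,0,0.0705,-1],[-0.4085,-0.0685,-0.005,0,0,0.0705,-1],[-0.4085,-0.0685,-0.005,0,0,0.0705,-1]]' 30
python3 - <<'E'
from h import *
W=cam("wrist"); save(W["image"],"pics/w4.png"); row(.574,-.144,.15,1.619)
crop(W["image"],220,100,120,140,5,"pics/w4c.png")
crop(cam("scene")["image"],65,100,200,150,4,"pics/s4.png")
E
```

```text
time_s: 5.35
ee_pos: [0.5739, -0.1429, 0.1482]
eef_rot: [-3.141, -0.001, 1.62]
force: [0.1, -0.6, -1.4]
grip_width: 0.01
row [-1.25e-03 -6.00e-05 -1.63e-03] [ 0.00013 -0.00048  0.00079] F [ 0.59  0.12 -0.68] t 5.4 grip 0.009842548691138132
```

View pics/w4.png

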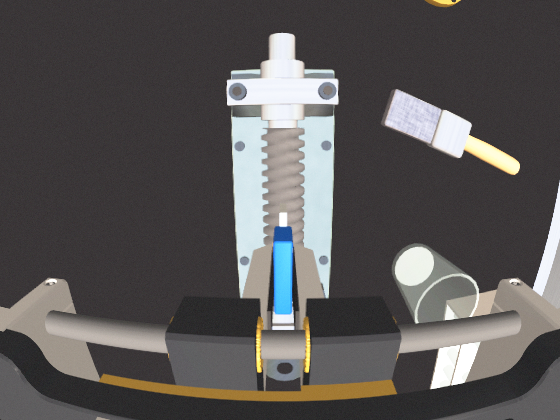

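View pics/s4.png

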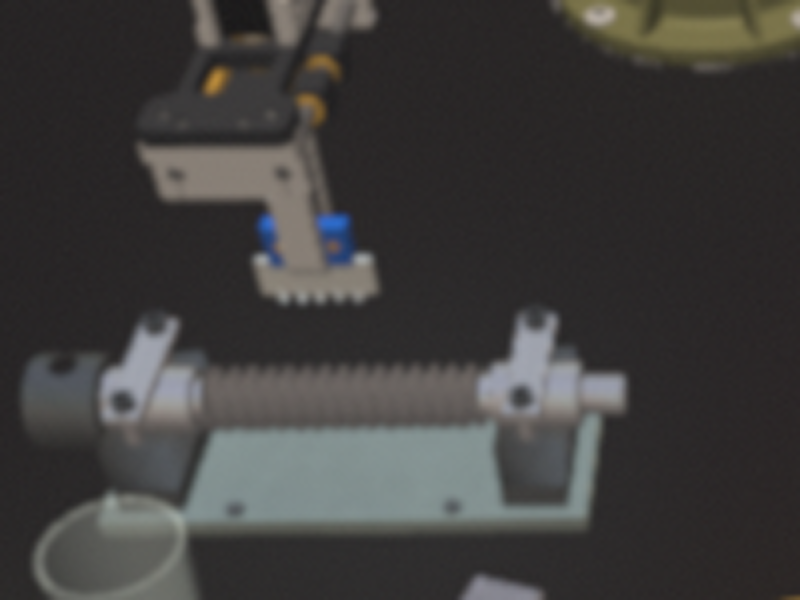

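```bash
python3 - <<'E'
from h import *
W=cam("wrist"); crop(W["image"],220,25,120,100,6,"pics/w4a.png");crop(W["image"],220,120,120,120,5,"pics/w4b.png")
E
```

```text
(no output)
```

View pics/w4a.png

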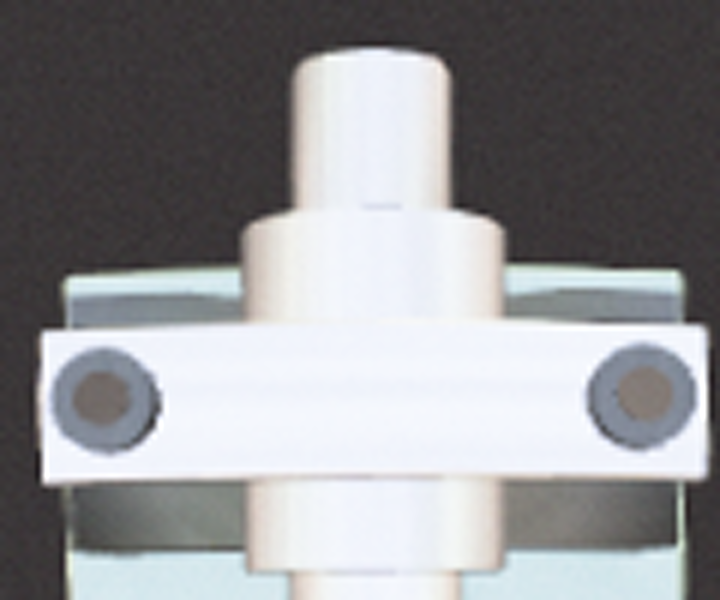

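View pics/w4b.png

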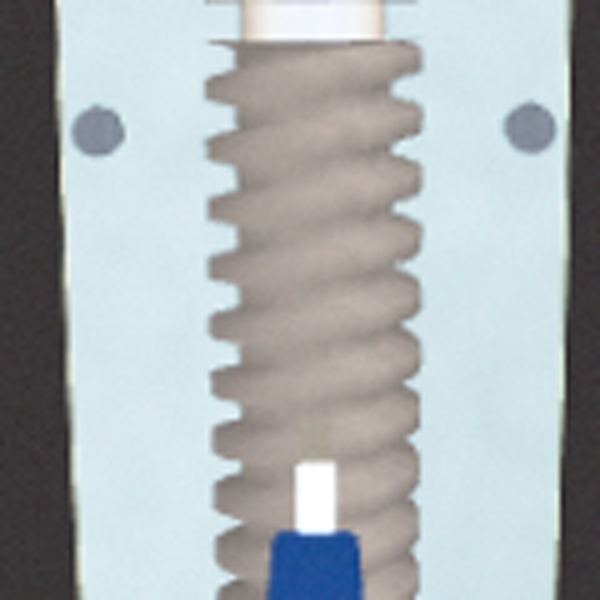

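```bash
python3 - <<'E'
from h import *
np.set_printoptions(precision=4,suppress=True)
from station import status
from scipy.spatial.transform import Rotation as R
W=cam("wrist"); o=status.get_obs(); A=R.from_euler("xyz",o["eef_rot"]);p=o["ee_pos"];print(p,o["eef_rot"])
tl=lambda u,v,z:A.inv().apply(atz(W,u,v,z)-p)
b=lambda u,v:(220+u/5-.4,120+v/5-.4); a=lambda u,v:(220+u/6-.4,25+v/6-.4)
for nm,pts in(("stub",[a(293,130),a(450,130)]),("collar",[a(243,270),a(504,270)]),("collar2",[a(245,520),a(506,520)])):
    l,r=[tl(*q,.057) for q in pts]; print(nm,l,r,(l+r)/2)
L=[tl(*b(u,v),.057) for u,v in((207,88),(207,147),(209,207),(209,267),(211,326),(212,383),(214,440),(216,494),(217,547))]
Rr=[tl(*b(u,v),.057) for u,v in((421,60),(421,118),(421,177),(420,236),(420,293),(419,350),(418,407),(417,460))]
L=np.array(L);Rr=np.array(Rr);print(L[:,:2].T*1e3);print(Rr[:,:2].T*1e3)
M=(L[:8]+Rr)/2; print("top crest tool x",M[:,0]*1e3,"mid y",M[:,1]*1e3)
k=np.polyfit(np.arange(8),M[:,0]*1e3,1);print(k)
# leaf front: plate end top z at TCP-0.022+.026, x=30
l,r=[tl(*b(u,462),p[2]-.0221+.026) for u in(295,336)];print("plate end",l,r,(l+r)/2)
l,r=[tl(*b(u,530),p[2]-.0221+.024) for u in(272,361)];print("grip",l,r,(l+r)/2)
l,r=[tl(*b(u,422),p[2]-.0221) for u in(303,329)];print("plate lower edge",l,r)
E
```

```text
[ 0.5741 -0.143   0.1487] [ 3.1408 -0.0004  1.6204]
stub [ 0.1447 -0.0109  0.0918] [0.1447 0.0105 0.0918] [ 0.1447 -0.0002  0.0918]
collar [ 0.1246 -0.0177  0.0918] [0.1246 0.0179 0.0918] [0.1246 0.0001 0.0918]
collar2 [ 0.0895 -0.0175  0.0918] [0.0895 0.0181 0.0918] [0.0895 0.0003 0.0918]
[[ 67.9269  58.0649  47.9738  37.7983  27.6764  17.7643   7.6916  -2.0247
  -11.7519]
 [-17.2277 -17.3293 -17.1148 -17.2504 -17.0616 -17.0506 -16.881  -16.7124
  -16.7258]]
[[72.5363 62.859  52.9706 43.0102 33.2952 23.4623 13.4854  4.0548]
 [18.092  18.1533 18.2312 18.1574 18.2629 18.2138 18.1784 18.1456]]
top crest tool x [70.2316 60.462  50.4722 40.4042 30.4858 20.6133 10.5885  1.015 ] mid y [0.4321 0.412  0.5582 0.4535 0.6006 0.5816 0.6487 0.7166]
[-9.9212 70.2582]
plate end [ 0.0306 -0.0016 -0.0039] [ 0.0306  0.0029 -0.0039] [ 0.0306  0.0006 -0.0039]
grip [ 0.022  -0.0043 -0.0019] [ 0.022   0.0058 -0.0019] [ 0.022   0.0007 -0.0019]
plate lower edge [ 0.0286 -0.001   0.0221] [0.0286 0.0024 0.0221]
```

Wrist measurement: thread-top crests sit at tool x ≈ 0.8+10n mm, leaf teeth at ≈ 0.3+10n mm, lateral offset under 0.5 mm. Shift −4.5 mm and come down to about 3 mm over the crests.

```bash
python3 -m jog '[[-0.0045,0,0.015,0,0,-0.004,-1],[-0.0045,0,0.03,0,0,-0.004,-1],[-0.0045,0,0.04,0,0,-0.004,-1],[-0.0045,0,0.046,0,0,-0.004,-1],[-0.0045,0,0.048,0,0,-0.004,-1],[-0.0045,0,0.048,0,0,-0.004,-1],[-0.0045,0,0.048,0,0,-0.004,-1]]' 30
python3 - <<'E'
from h import *
row(.574,-.144,.0926,1.6144)
W=cam("wrist"); crop(W["image"],220,120,120,140,5,"pics/w5.png")
crop(cam("scene")["image"],105,170,100,75,8,"pics/s5.png")
E
```

```text
time_s: 6.25
ee_pos: [0.5746, -0.1475, 0.1012]
eef_rot: [3.14, -0.0, 1.627]
force: [0.2, 0.2, -0.6]
grip_width: 0.0102
row [ 0.00357 -0.00044  0.0086 ] [ 0.00098 -0.0001   0.00776] F [ 0.19  0.18 -0.65] t 6.25 grip 0.010167776959593417
```

View pics/w5.png

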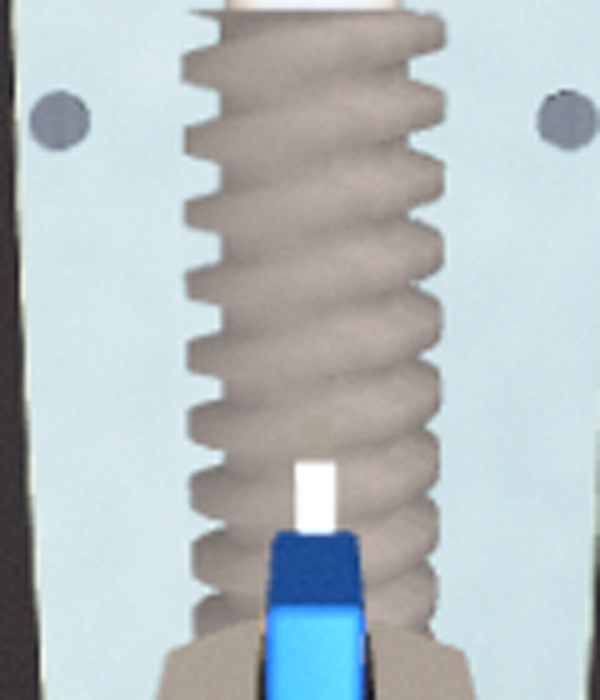

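View pics/s5.png

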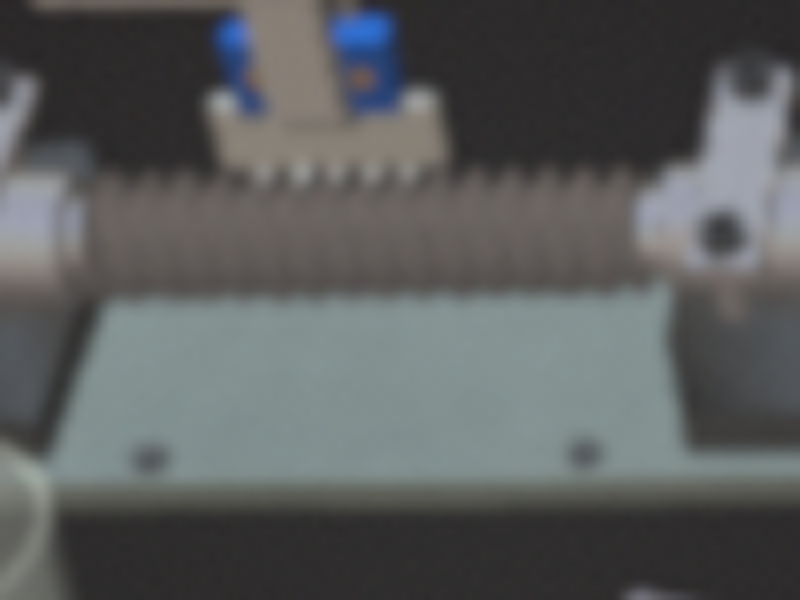

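```bash
python3 - <<'E'
from h import *
np.set_printoptions(precision=4,suppress=True)
from station import status
from scipy.spatial.transform import Rotation as R
W=cam("wrist"); o=status.get_obs(); A=R.from_euler("xyz",o["eef_rot"]);p=o["ee_pos"];print(p,o["eef_rot"],o["force"])
tl=lambda u,v,z:A.inv().apply(atz(W,u,v,z)-p)
b=lambda u,v:(220+u/5-.4,120+v/5-.4)
L=np.array([tl(*b(u,v),.057) for u,v in((184,67),(185,140),(186,213),(187,284),(188,355),(189,424),(190,491),(192,555))])
Rr=np.array([tl(*b(u,v),.057) for u,v in((444,32),(444,104),(443,177),(441,249),(440,318),(439,388),(438,457),(436,520))])
M=(L+Rr)/2; print("top crest tool x",M[:,0]*1e3,"mid y",M[:,1]*1e3)
l,r=[tl(*b(u,462),p[2]-.0221+.026) for u in(295,336)];print("plate end",(l+r)/2)
l,r=[tl(*b(u,607),p[2]-.0221+.050) for u in(268,366)];print("grip top",(l+r)/2)
E
```

```text
[ 0.5746 -0.1475  0.1012] [ 3.14   -0.0001  1.6266] [-0.8546  1.2676 -1.3599]
top crest tool x [75.1171 65.1364 55.0278 45.03   35.1094 25.0907 15.0845  5.5194] mid y [0.5221 0.5673 0.5444 0.4531 0.4272 0.4043 0.3829 0.3581]
plate end [ 0.0304  0.0007 -0.0039]
grip top [ 0.0222  0.0008 -0.0279]
```

```bash
python3 -m jog '[[0,0,0.002,0,0,0,-1],[0,0,0.004,0,0,0,-1],[0,0,0.0045,0,0,0,-1],[0,0,0.005,0,0,0,-1],[0,0,0.005,0,0,0,-1]]' 30; python3 -c "
from h import *
row(.574,-.144,.0926,1.6266)"
```

```text
time_s: 6.9
ee_pos: [0.5745, -0.1475, 0.0961]
eef_rot: [3.14, -0.0, 1.627]
force: [0.6, 0.2, -0.8]
grip_width: 0.0099
row [ 0.00357 -0.00036  0.00351] [ 8.8e-04 -1.1e-04  1.0e-05] F [ 0.58  0.21 -0.83] t 6.9 grip 0.009936659601582083
```

```bash
python3 -m jog '[[0,0,0.0005,0,0,0,-1],[0,0,0.001,0,0,0,-1],[0,0,0.0015,0,0,0,-1],[0,0,0.0018,0,0,0,-1],[0,0,0.0018,0,0,0,-1]]' 30; python3 -c "
from h import *
row(.574,-.144,.0926,1.6266)"
```

```text
time_s: 7.4
ee_pos: [0.5746, -0.1475, 0.0943]
eef_rot: [3.14, -0.0, 1.627]
force: [-0.6, 0.1, -1.0]
grip_width: 0.0099
row [ 0.00353 -0.00037  0.00168] [ 8.7e-04 -1.3e-04 -1.0e-05] F [-0.55  0.13 -1.  ] t 7.4 grip 0.0098635783711242
```

```bash
python3 -m jog '[[0,0,0.0003,0,0,0,-1],[0,0,0.0006,0,0,0,-1],[0,0,0.0009,0,0,0,-1],[0,0,0.001,0,0,0,-1],[0,0,0.001,0,0,0,-1]]' 30; python3 -c "
from h import *
row(.574,-.144,.0926,1.6266)"
```

```text
time_s: 7.9
ee_pos: [0.5745, -0.1475, 0.0932]
eef_rot: [3.14, -0.0, 1.627]
force: [0.8, 0.3, -1.3]
grip_width: 0.01
row [ 0.00355 -0.00035  0.00064] [ 8.3e-04 -1.3e-04 -1.0e-05] F [ 0.8   0.34 -1.27] t 7.9 grip 0.00997863154335148
```

```bash
python3 -m jog '[[0,0,0.0002,0,0,0,-1],[0,0,0.0004,0,0,0,-1],[0,0,0.0006,0,0,0,-1],[0,0,0.0006,0,0,0,-1]]' 30; python3 -m jog '[[0,0,0.0002,0,0,0,-1],[0,0,0.0002,0,0,0,-1]]';  python3 -m jog '[[0,0,0,0,0,0,-1]]'; python3 -c "
from h import *
row(.574,-.144,.0926,1.6266)"
```

```text
time_s: 8.3
ee_pos: [0.5745, -0.1475, 0.0926]
eef_rot: [3.14, -0.0, 1.627]
force: [-0.1, 0.6, -0.4]
grip_width: 0.0097
time_s: 8.5
ee_pos: [0.5746, -0.1475, 0.0926]
eef_rot: [3.14, -0.0, 1.627]
force: [-0.6, -0.1, 1.4]
grip_width: 0.0101
time_s: 8.6
ee_pos: [0.5746, -0.1475, 0.0927]
eef_rot: [3.14, -0.0, 1.627]
force: [-0.3, 0.4, -0.4]
grip_width: 0.01
row [ 3.55e-03 -3.60e-04  5.00e-05] [ 9.3e-04 -7.0e-05  1.0e-05] F [-0.28  0.37 -0.4 ] t 8.6 grip 0.009969998309623761
```

```bash
python3 -m jog '[[0,0,0.0003,0,0,0,-1],[0,0,0.0005,0,0,0,-1],[0,0,0.0005,0,0,0,-1]]' 30; python3 -c "
from h import *
row(.574,-.144,.0926,1.6266)"
```

```text
time_s: 8.9
ee_pos: [0.5746, -0.1475, 0.0926]
eef_rot: [3.14, -0.0, 1.627]
force: [-2.6, 0.7, 5.5]
grip_width: 0.0099
row [ 3.55e-03 -4.10e-04 -1.00e-05] [ 1.1e-03 -1.0e-05  3.0e-05] F [-2.61  0.74  5.5 ] t 8.9 grip 0.009926346094277868
```

```bash
python3 -m jog '[[0,0,0.00045,0,0,0,-1],[0,0,0.00045,0,0,0,-1],[0,0,0.00045,0,0,0,-1],[0,0,0.00045,0,0,0,-1],[0,0,0.00045,0,0,0,-1],[0,0,0.00045,0,0,0,-1],[0,0,0.00045,0,0,0,-1],[0,0,0.00045,0,0,0,-1]]' 30; python3 - <<'E'
from h import *
row(.574,-.144,.0926,1.6266)
crop(cam("scene")["image"],105,170,100,75,8,"pics/s6.png")
row(.574,-.144,.0926,1.6266)
crop(cam("side")["image"],290,130,80,75,8,"pics/d6.png")
row(.574,-.144,.0926,1.6266)
E
```

```text
time_s: 9.7
ee_pos: [0.5746, -0.1475, 0.0926]
eef_rot: [3.14, 0.0, 1.627]
force: [-2.6, 1.4, 5.9]
grip_width: 0.0098
row [ 3.58e-03 -4.40e-04 -2.00e-05] [1.2e-03 5.0e-05 3.0e-05] F [-2.57  1.39  5.85] t 9.7 grip 0.009798571421715897
row [ 3.57e-03 -4.20e-04 -2.00e-05] [1.17e-03 2.00e-05 3.00e-05] F [-3.95  0.56  6.22] t 9.75 grip 0.009839652663919746
row [ 3.58e-03 -4.30e-04 -1.00e-05] [1.2e-03 4.0e-05 1.0e-05] F [-3.47  1.15  5.85] t 9.8 grip 0.009961363487664186
```

View pics/s6.png

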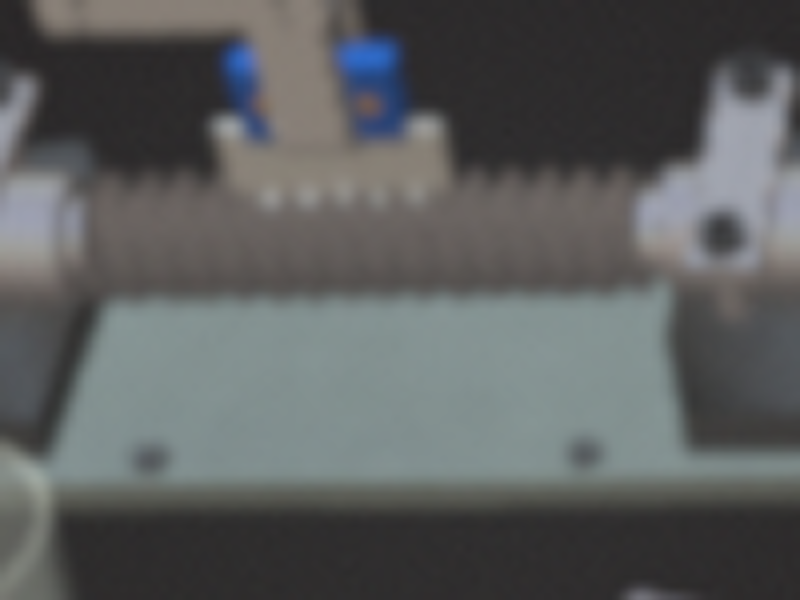

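View pics/d6.png

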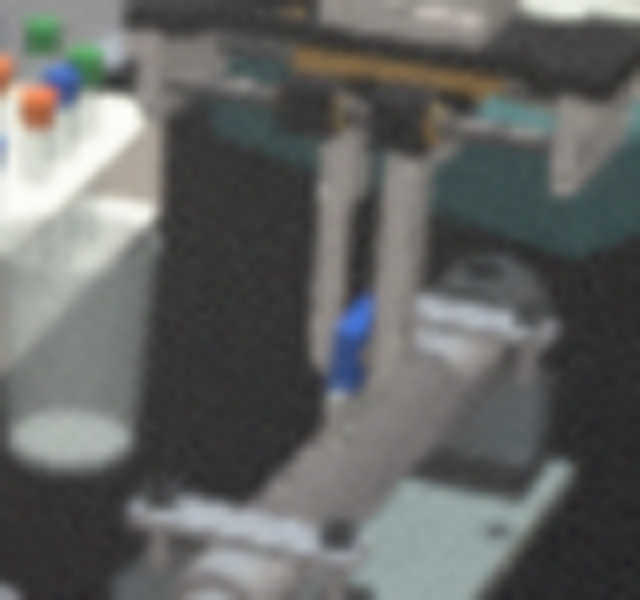

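Scene crop shows all five teeth sunk along (260–420,197) with the leaf edge on the crest line; side crop shows it upright over the spindle. Hold 2 s in one go.

```bash
python3 -m jog '[[0,0,0.00045,0,0,0,-1],[0,0,0.00045,0,0,0,-1],[0,0,0.00045,0,0,0,-1],[0,0,0.00045,0,0,0,-1],[0,0,0.00045,0,0,0,-1],[0,0,0.00045,0,0,0,-1],[0,0,0.00045,0,0,0,-1],[0,0,0.00045,0,0,0,-1],[0,0,0.00045,0,0,0,-1],[0,0,0.00045,0,0,0,-1],[0,0,0.00045,0,0,0,-1],[0,0,0.00045,0,0,0,-1],[0,0,0.00045,0,0,0,-1],[0,0,0.00045,0,0,0,-1],[0,0,0.00045,0,0,0,-1],[0,0,0.00045,0,0,0,-1],[0,0,0.00045,0,0,0,-1],[0,0,0.00045,0,0,0,-1],[0,0,0.00045,0,0,0,-1],[0,0,0.00045,0,0,0,-1]]' 30; python3 - <<'E'
from h import *
row(.574,-.144,.0926,1.6266)
from station import status;print(status.get_obs()["moment"])
W=cam("wrist"); crop(W["image"],220,120,120,140,5,"pics/w6.png")
row(.574,-.144,.0926,1.6266)
E
```

```text
time_s: 11.8
ee_pos: [0.5746, -0.1476, 0.0926]
eef_rot: [3.14, 0.0, 1.627]
force: [-2.4, 1.0, 5.3]
grip_width: 0.01
row [ 3.58e-03 -4.50e-04 -1.00e-05] [1.28e-03 1.00e-04 5.00e-05] F [-2.36  0.99  5.35] t 11.8 grip 0.01002570395021878
[0.1388418  0.6178381  0.05538495]
row [ 3.58e-03 -4.30e-04 -1.00e-05] [1.26e-03 1.00e-04 7.00e-05] F [-3.66  0.66  5.04] t 11.85 grip 0.009612055095833186
```

View pics/w6.png

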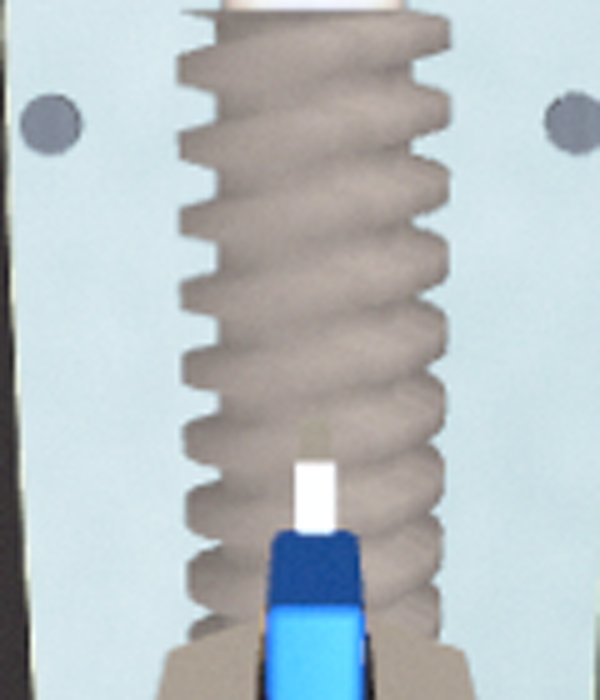

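Depth agrees with home to 0.1 mm. A quick feel along ±0.4 mm while pressed, to rule out wedging on a flank.

```bash
python3 -m jog '[[0.0004,-0.0002,0.00045,0,0,0,-1],[0.0004,-0.0002,0.00045,0,0,0,-1],[0.0004,-0.0002,0.00045,0,0,0,-1]]' 30; python3 -c "
from h import *
row(.5746,-.1475,.0926,1.6266)"
python3 -m jog '[[-0.0008,0,0.00045,0,0,0,-1],[-0.0008,0,0.00045,0,0,0,-1],[-0.0008,0,0.00045,0,0,0,-1]]' 30; python3 -c "
from h import *
row(.5746,-.1475,.0926,1.6266)"
```

```text
time_s: 12.15
ee_pos: [0.5746, -0.1475, 0.0926]
eef_rot: [3.139, 0.001, 1.627]
force: [-1.8, -1.8, 5.6]
grip_width: 0.0098
row [-3.e-05  0.e+00  0.e+00] [1.7e-03 5.0e-04 1.0e-05] F [-1.76 -1.83  5.61] t 12.15 grip 0.009753388952618508
time_s: 12.45
ee_pos: [0.5747, -0.1478, 0.0926]
eef_rot: [3.139, 0.0, 1.627]
force: [-3.1, 3.8, 7.9]
grip_width: 0.0095
row [ 2.7e-04 -1.1e-04 -5.0e-05] [1.83e-03 2.00e-05 1.00e-04] F [-3.09  3.8   7.91] t 12.45 grip 0.009538251586392663
```

```bash
python3 -m jog '[[0.0003,-0.0003,0.0003,-0.0,0,0,-1],[0.0003,-0.0003,0.0003,0,0,0,-1],[0.0003,-0.0003,0.0003,0,0,0,-1],[0.0003,-0.0003,0.0003,0,0,0,-1]]' 30;  python3 -c "
from h import *
row(.5746,-.1475,.0926,1.6266)"
```

```text
time_s: 12.85
ee_pos: [0.5746, -0.1476, 0.0926]
eef_rot: [3.138, 0.0, 1.627]
force: [0.4, -0.5, 5.3]
grip_width: 0.0098
row [ 8.e-05 -3.e-05 -4.e-05] [2.27e-03 1.50e-04 4.00e-05] F [ 0.42 -0.48  5.34] t 12.85 grip 0.009779246376475755
```

```bash
python3 -m jog '[[0,0,0.0004,0,0,0,-1],[0,0,0.0004,0,0,0,-1],[0,0,0.0004,0,0,0,-1],[0,0,0.0004,0,0,0,-1],[0,0,0.0004,0,0,0,-1],[0,0,0.0004,0,0,0,-1],[0,0,0.0004,0,0,0,-1],[0,0,0.0004,0,0,0,-1],[0,0,0.0004,0,0,0,-1],[0,0,0.0004,0,0,0,-1],[0,0,0.0004,0,0,0,-1],[0,0,0.0004,0,0,0,-1],[0,0,0.0004,0,0,0,-1],[0,0,0.0004,0,0,0,-1],[0,0,0.0004,0,0,0,-1],[0,0,0.0004,0,0,0,-1],[0,0,0.0004,0,0,0,-1],[0,0,0.0004,0,0,0,-1],[0,0,0.0004,0,0,0,-1],[0,0,0.0004,0,0,0,-1]]' 30;  python3 -c "
from h import *
row(.5746,-.1475,.0926,1.6266)"
python3 -m jog '[[0,0,-0.001,0,0,0,-1],[0,0,-0.004,0.001,0,0,-1],[0,0,-0.01,0.0023,0,0,-1],[0,0,-0.025,0.0023,0,0,-1],[0,0,-0.05,0.0023,0,0,-1],[0,0,-0.055,0.0023,0,0,-1],[0,0,-0.055,0.0023,0,0,-1]]' 30
python3 -c "
from h import *
row(.5774,.2704,.145,1.73)"
```

```text
time_s: 14.85
ee_pos: [0.5747, -0.1476, 0.0926]
eef_rot: [3.138, 0.0, 1.627]
force: [-2.7, -0.1, 7.6]
grip_width: 0.0096
row [ 1.5e-04 -8.0e-05 -4.0e-05] [ 2.42e-03  1.80e-04 -3.00e-05] F [-2.66 -0.05  7.58] t 14.85 grip 0.0095588311328663
time_s: 15.55
ee_pos: [0.5749, -0.1477, 0.1487]
eef_rot: [3.139, 0.001, 1.627]
force: [-1.3, 0.1, -1.5]
grip_width: 0.0099
row [0.41732 0.02581 0.00334] [ 0.00144  0.00075 -0.06577] F [-1.32  0.07 -1.52] t 15.55 grip 0.009885719117409656
```

Hold complete (about 8 N contact at its end). Back above the slot.

```bash
python3 -m jog '[[0.05,0.003,0,0.001,0.0007,-0.0658,-1],[0.1,0.006,0,0.001,0.0007,-0.0658,-1],[0.15,0.0093,0,0.0014,0.0007,-0.0658,-1],[0.2,0.0124,0,0.0014,0.0007,-0.0658,-1],[0.25,0.0155,0,0.0014,0.0007,-0.0658,-1],[0.3,0.0186,0,0.0014,0.0007,-0.0658,-1],[0.35,0.0216,0,0.0014,0.0007,-0.0658,-1],[0.39,0.024,0,0.0014,0.0007,-0.0658,-1],[0.41,0.0255,0.003,0.0014,0.0007,-0.0658,-1],[0.4173,0.0258,0.003,0.0014,0.0007,-0.0658,-1],[0.4173,0.0258,0.003,0.0014,0.0007,-0.0658,-1],[0.4173,0.0258,0.003,0.0014,0.0007,-0.0658,-1],[0.4173,0.0258,0.003,0.0014,0.0007,-0.0658,-1]]' 30
python3 - <<'E'
from h import *
row(.5774,.2704,.06,1.73)
W=cam("wrist"); crop(W["image"],200,140,160,120,5,"pics/w7.png")
E
```

```text
time_s: 16.85
ee_pos: [0.5778, 0.2688, 0.1455]
eef_rot: [3.141, 0.0, 1.728]
force: [0.3, 0.3, -0.9]
grip_width: 0.0099
row [ 0.00162 -0.00015  0.08548] [ 9.00e-05  1.10e-04 -1.13e-03] F [ 0.28  0.34 -0.9 ] t 16.85 grip 0.009889987351915597
```

View pics/w7.png

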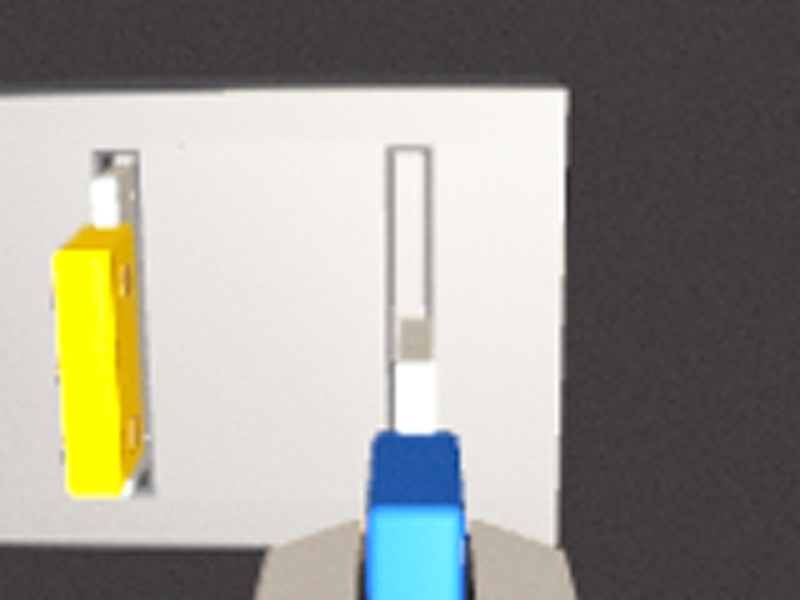

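```bash
python3 -m jog '[[0.0016,-0.0002,0.04,0,0,-0.001,-1],[0.0016,-0.0002,0.075,0,0,-0.001,-1],[0.0016,-0.0002,0.09,0,0,-0.001,-1],[0.0016,-0.0002,0.09,0,0,-0.001,-1],[0.0016,-0.0002,0.09,0,0,-0.001,-1]]' 30
python3 - <<'E'
from h import *
row(.5774,.2704,.034,1.73)
W=cam("wrist"); crop(W["image"],200,140,160,120,5,"pics/w8.png")
row(.5774,.2704,.034,1.73)
E
```

```text
time_s: 17.4
ee_pos: [0.5781, 0.2706, 0.0571]
eef_rot: [3.14, -0.0, 1.73]
force: [-0.9, 0.4, -0.9]
grip_width: 0.0096
row [-9.000e-05 -7.600e-04  2.309e-02] [ 0.00119 -0.00018 -0.00025] F [-0.91  0.41 -0.86] t 17.4 grip 0.0096082555989699
row [-0.00024 -0.00104  0.02359] [ 0.00186 -0.00033 -0.00021] F [0.3  0.84 0.35] t 17.45 grip 0.009623748672197435
```

View pics/w8.png

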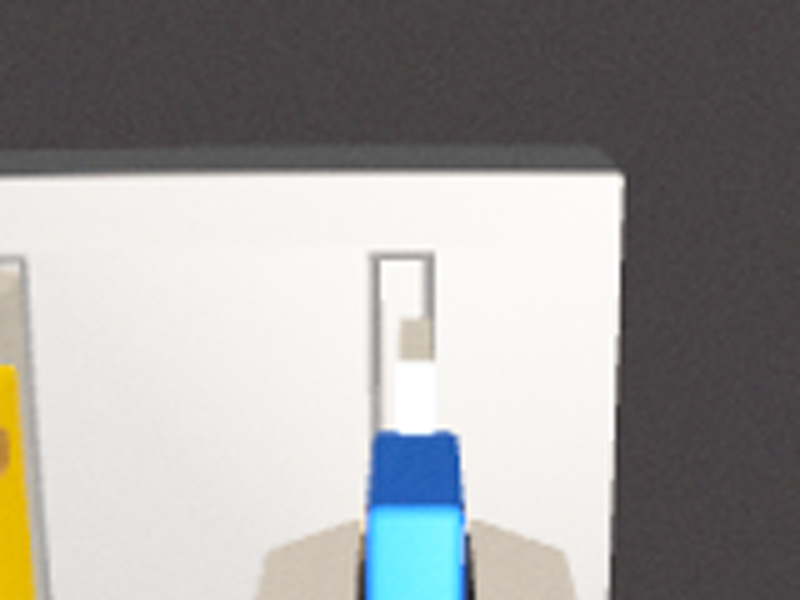

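```bash
python3 -m jog '[[-0.0002,-0.0012,0,0.001,0,0,-1],[-0.0002,-0.0012,0.004,0.001,0,0,-1],[-0.0002,-0.0012,0.005,0.001,0,0,-1],[-0.0002,-0.0012,0.005,0.001,0,0,-1],[-0.0002,-0.0012,0.005,0.001,0,0,-1]]' 30
python3 - <<'E'
from h import *
row(.5774,.2704,.034,1.73)
W=cam("wrist"); crop(W["image"],200,140,160,120,5,"pics/w9.png")
row(.5774,.2704,.034,1.73)
E
```

```text
time_s: 17.95
ee_pos: [0.5772, 0.2704, 0.0526]
eef_rot: [3.14, -0.0, 1.73]
force: [0.1, -0.4, -1.4]
grip_width: 0.0098
row [-5.00e-05  1.90e-04  1.86e-02] [ 0.00083 -0.0003  -0.00013] F [ 0.08 -0.45 -1.36] t 17.95 grip 0.009781780836137358
row [-5.000e-05  1.400e-04  1.865e-02] [ 0.00091 -0.00032 -0.00018] F [-0.3   0.39 -1.19] t 18.0 grip 0.009880419205373683
```

View pics/w9.png

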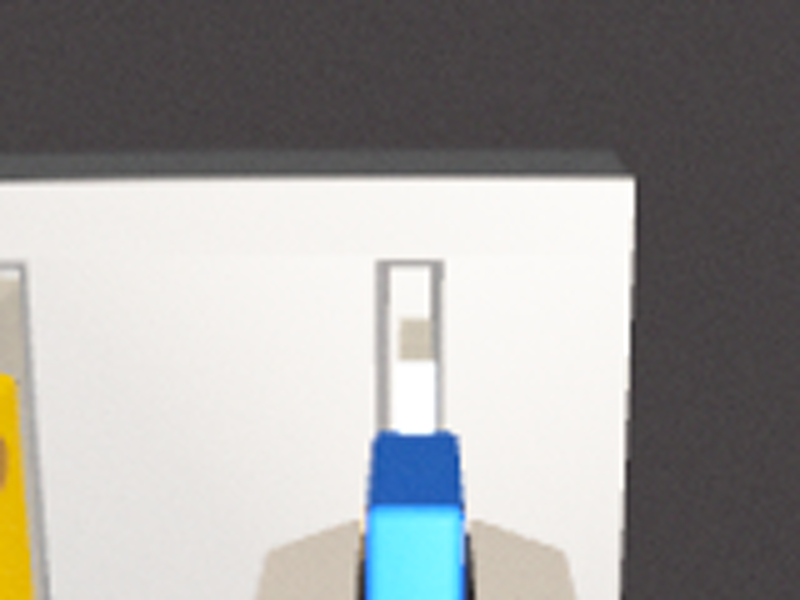

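```bash
python3 -m jog '[[0,-0.0004,0.001,0,0,0,-1],[0,-0.0004,0.003,0,0,0,-1],[0,-0.0004,0.005,0,0,0,-1],[0,-0.0004,0.007,0,0,0,-1],[0,-0.0004,0.008,0,0,0,-1],[0,-0.0004,0.008,0,0,0,-1]]' 30
python3 -c "
from h import *
row(.5774,.2704,.034,1.73)"
```

```text
time_s: 18.6
ee_pos: [0.5767, 0.2703, 0.0444]
eef_rot: [3.141, -0.0, 1.73]
force: [-0.4, -0.3, -1.3]
grip_width: 0.0097
row [-2.000e-05  6.600e-04  1.037e-02] [ 0.00066 -0.00024 -0.00017] F [-0.38 -0.3  -1.29] t 18.6 grip 0.009682163288250674
```

In the slot with no contact force; continue to just above the floor.

```bash
python3 -m jog '[[0,0.0003,0.002,0,0,0,-1],[0,0.0003,0.004,0,0,0,-1],[0,0.0003,0.006,0,0,0,-1],[0,0.0003,0.008,0,0,0,-1],[0,0.0003,0.0095,0,0,0,-1],[0,0.0003,0.0095,0,0,0,-1],[0,0.0003,0.0098,0,0,0,-1]]' 30
python3 - <<'E'
from h import *
row(.5774,.2704,.034,1.73)
W=cam("wrist"); crop(W["image"],200,140,160,120,5,"pics/w10.png")
E
```

```text
time_s: 19.3
ee_pos: [0.5771, 0.2704, 0.0346]
eef_rot: [3.14, -0.0, 1.73]
force: [0.3, 0.5, -0.5]
grip_width: 0.0098
row [-5.0e-05  3.4e-04  6.3e-04] [ 0.0007  -0.0003  -0.00017] F [ 0.3   0.55 -0.55] t 19.3 grip 0.009758913258021407
```

View pics/w10.png

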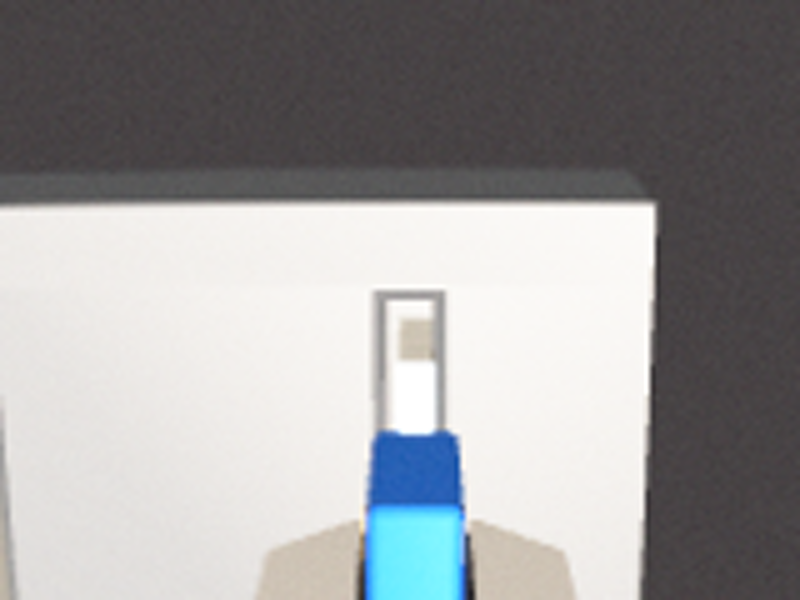

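```bash
python3 -m jog '[[0,0,0.0005,0,0,0,-1],[0,0,0.0005,0,0,0,-1],[0,0,0.0005,0,0,0,-0.7],[0,0,0.0005,0,0,0,-0.5],[0,0,0.0005,0,0,0,-0.4],[0,0,0.0005,0,0,0,-0.4],[0,0,0.0005,0,0,0,-0.4]]' 30
python3 -m jog '[[0,0,-0.005,0,0,0,-0.4],[0,0,-0.02,0,0,0,-0.4],[0,0,-0.05,0,0,0,-0.4],[0,0,-0.1,0,0,0,-0.4],[0,0,-0.12,0,0,0,-0.2],[0,0,-0.12,0,0,0,-0.2],[0,0,-0.12,0,0,0,-0.2]]'
python3 - <<'E'
from h import *
np.set_printoptions(precision=4,suppress=True)
W=cam("wrist"); save(W["image"],"pics/w11.png")
crop(W["image"],240,150,100,110,5,"pics/w11c.png")
S=cam("scene"); save(S["image"],"pics/s11.png"); crop(cam("side")["image"],220,200,120,100,6,"pics/d11.png")
E
```

```text
time_s: 20.05
ee_pos: [0.5771, 0.2704, 0.0341]
eef_rot: [3.14, -0.0, 1.73]
force: [0.2, -0.1, 0.0]
grip_width: 0.0282
time_s: 20.75
ee_pos: [0.5768, 0.2703, 0.1545]
eef_rot: [3.14, -0.001, 1.73]
force: [0.9, -0.2, -0.7]
grip_width: 0.0373
```

View pics/w11.png

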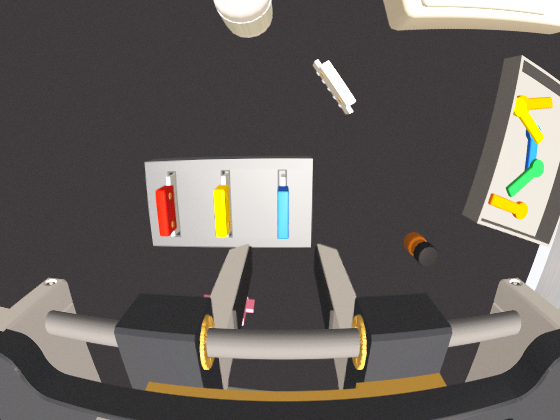

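View pics/w11c.png

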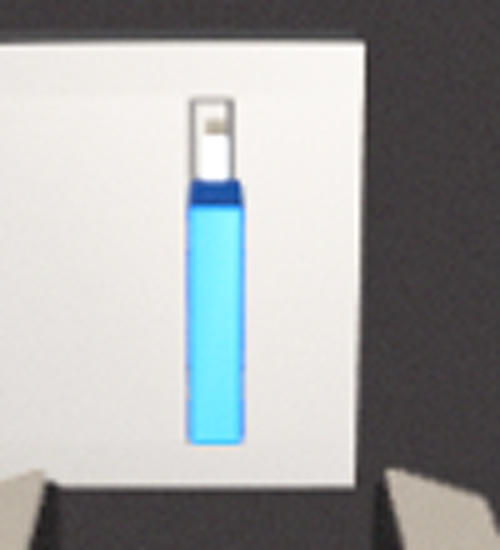

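View pics/s11.png

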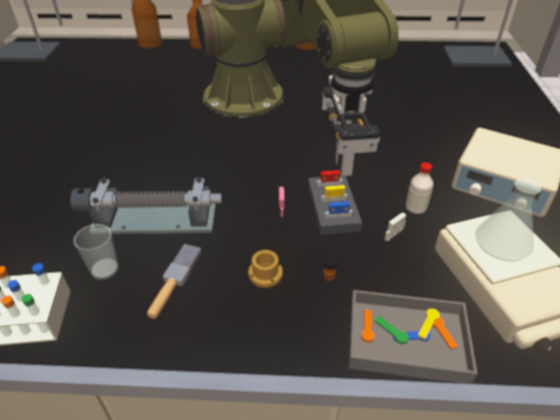

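View pics/d11.png

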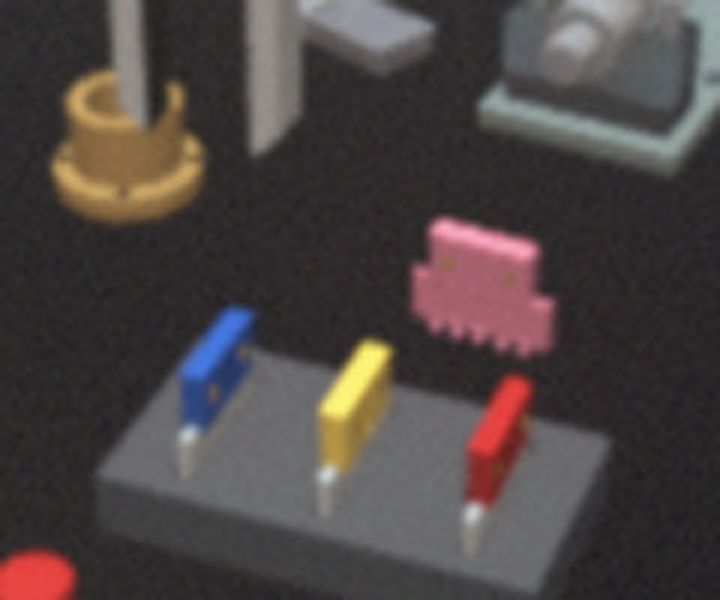

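The leaf is back upright in its slot (scene (339,208), same pixels as at the start), the gripper is clear, and everything else looks unmoved. Handing in.

```bash
python3 -c "
from station import ctrl
print(ctrl.hand_in())"
```

```text
the job is handed in; nothing more can be done
None
```

I set the blue 10 mm leaf into the spindle thread, pressed it there at about 6 N, and put it back upright in its own slot. The job was handed in after about 21 s of the 64 s.

- **Finding the thread:** the wrist camera put the thread crests and the leaf's teeth half a pitch apart after a 4.5 mm shift, so the teeth went straight into the grooves.
- **Fit:** contact came with the tool at 0.0926 m, the height worked out beforehand for the leaf fully home. Riding on the crests would have read 0.0971 m. Feeling along ±0.4 mm while pressed did not change the depth.
- **Hold:** I did two unbroken 2 s holds. Contact force, allowing about 1 N for the leaf's weight, was about 6 N at the end of the first and about 8.5 N at the end of the second. It drifted up somewhat there, but every reading was under 10 N.
- **Side force:** a few newtons of sideways force showed during the hold. Recentring brought it to near zero, and it was back to about 2.7 N by the end.
- **Last check:** the final pictures show the leaf upright in its slot and the gripper open and well clear. The other leaves and bystanders showed no visible shift; I compared these by eye and did not measure them again.

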